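# Slide the cutting board out over the scrap pan

### The job

Get the stall ready for scraping down: with the fingertips, push the thin white plastic cutting board across the wooden butcher's block until its plain end sticks out about 4 cm past the block's far edge over the steel scrap pan, square to that edge and in line with the middle of the pan. Only push or slide the board, flat on the block: do not lift it, tip it or carry it. Leave the pan, the knife, the whetstone and the other loose things where they are, and finish with the hand clear.

Things in the scene. Friction and masses are not known exactly. Their poses are not given: they have to be found in the camera images.
- board: White plastic cutting board, 220 x 150 x 12 mm, about 0.36 kg, lying loose and flat on the butcher's block, corners rounded at 12 mm. Origin: centre of its underside; x runs along its 220 mm length to its plain end (the one that goes out over the pan), z up. Near the other end (-x) is a hand slot, 75 mm across and 22 mm along x, leaving a bar 25 mm wide at that end.
- board_end (a point): Middle of the lower edge of the board's plain end, at (110, 0, 0) mm in the board's frame; same axes as the board.
- block_edge (a point): Middle of the upper far edge of the wooden butcher's block, beside which the scrap pan stands. The block is fixed, 340 mm along x, 520 mm along y, 80 mm high. x points level out over the edge towards the pan, y along the edge, z up; the flat top lies at z = 0, x from -340 to 0 and y from -260 to 260 mm. At the start the board is well short of the edge, turned a little, off to a side.
- pan_rim (a point): Steel scrap pan: the middle of the top of its rim next to the block. The pan is an open oblong, 162 mm along x, 265 mm along y and 65 mm high (its rim is 15 mm below the block's top), walls 3 mm, standing loose on the table about 10 mm off the block's far side; axes nearly those of block_edge, so the pan's mouth reaches from x = 0 to 162 and y = -132 to 132 mm here. To be left where it is.
- whetstone: Two-layer whetstone, grey and dark, 200 x 50 x 25 mm, lying along the block's x near one side end of the block's top. Origin: centre of its underside. To be left where it is.
- knife: Boning knife, 285 mm long, lying flat along the block's x near the other side end of the block's top: steel blade 28 mm wide, dark wooden handle, at most 18 mm high. Origin: underside, near its middle, on the blade 20 mm in front of the handle's guard; blade towards +x. To be left where it is.
- cleaver: Cleaver lying flat on the table at one side of the block: blade 190 x 90 mm, wooden handle 115 mm, at most 22 mm high. Origin: underside, where blade and handle meet. To be left where it is.
- bowl: Steel bowl, 140 mm across and 55 mm high, on the table at a side of the block. Origin: centre of its underside. To be left where it is.
- jar: Closed jar, 68 mm across and 105 mm high, upright on the table at a side of the block. Origin: centre of its underside. To be left where it is.

How it is judged:
By the outcome, as a careful person would: the job done as asked, in the order asked, and still so for the second after the job is handed in, with the robot touching nothing.
It also fails if it takes over 48 s, if anything falls off the work surface, if the arm or the gripper's body presses on something with over 40 N, if the wrist force passes 120 N, or if a joint passes its speed limit or range.

### The arm

A 6-joint arm with a two-finger parallel gripper is mounted at the origin on the work surface. World frame = base frame: x ahead of the robot, y to its left, z up, the work surface at z = 0. Lengths are in m, angles in rad, forces in N, time in s.
With the tool pointing down it reaches from about 0.375 to 0.9 m from the base axis. Payload 3.1 kg.
Tool frame: the origin (TCP) lies at the very end of the fingers, on their centre line; the grasp point (between the pads) lies 19 mm behind it; z points along the fingers, y is the line along which they close (so a half turn about z gives the same grasp; the last joint's range is limited). The gripper opens to 87 mm and grips with 3 to 60 N. Pads are 19 mm wide; open, the fingers measure 117 mm over their backs; the gripper's body (75 mm by 190 mm) begins 51 mm behind the grasp point.
Start: joints at [1.042, 0.527, 1.433, -0, 1.181, -0.178], TCP at [0.215, 0.587, 0.223] pointing down, gripper open.
Joint ranges: [-3.08, 3.08], [-0.75, 2.2], [0.22, 2.44], [-1.43, 4.57], [0, 2.65], [-2.85, 2.85]. Speed limits (rad/s): [2.79, 2.79, 3.14, 3.14, 3.14, 3.14].

### API

Orientations are given as a unit quaternion [x, y, z, w].
In Python, from rig import status, viewer, robot gives the robot as it stands.
- The arm moves only by the tool arm_command, never from a script. Its arguments are lists of equal length, an entry for each row: "delta_rot": the turn, a rotation vector about the tool's x, y, z in degrees, a list of three; "delta_pos": the shift along the tool's x, y, z in m, a list of three; "gripper": the closure, from -1 (fully open) to 1 (shut). In form: {"delta_rot": [[rx, ry, rz], ...], "delta_pos": [[dx, dy, dz], ...], "gripper": [gripper, ...]}. A call has 1 to 12 rows; each row is the pose to reach, as a shift and turn from the pose commanded when the call began, along the tool's axes at that moment; what a row does not reach only later rows make up. A row lasts 1/12 s, in which the tool goes at most 41.7 mm and 7.16 degrees, less where a joint would pass 70% of its speed; a pose out of reach is approached as far as the arm can. A call with a gripper value outside its range is refused whole. The fingers move at their own pace and stop on an object; "grip_force" is the grip in N (left out, the last holds). Time passes only in rows, so rows that repeat a pose let the fingers close. It gives the time, the measured TCP pose, the force, the opening and the grip force at its end, in the units of the state.
- status.get_obs(): the state, without advancing time (a new reading comes with each control period).
- viewer.camera(name): name is "scene" or "top" or "wrist"; returns a dict with "pixels" (420x560x3 uint8, blue, green, red), "fx", "fy", "cx", "cy" (pixels), "k1" (the pictures are not rectified: a ray, as slopes to the right and down, at radius r is drawn at 1 + k1 r^2 times it, then the intrinsics apply), "pose" (4x4, takes a point from camera to world coordinates); the wrist camera has in their place "mount" (4x4, takes a point from camera to tool coordinates, whose origin is the TCP and whose axes are the flange's). Camera axes: x right, y down, z forward; pixel columns grow to the right and rows downward; lengths in m; the calibration is good to about 2 mm. A picture is of the moment at which its call begins: read the wrist's pose just before it. There is no depth.
- robot.hand_in(): hands the job in; it is judged then, once.
The state is a dict: "time": time; "q": joint angles; "joint_velocities": joint speeds; "joint_torque": joint torques, N m; "position": TCP position; "tool_rot": TCP orientation; "ft_force": force on the tool from outside, world axes, zero at the start; "moment": the same for the moment, N m; "grip_width": finger opening in m; "grip_force": force on a finger pad.
Only numpy, scipy, OpenCV 4.12 (cv2) and the standard library are available. Lean on these libraries where they do the work, as an engineer would, in place of code of your own. Each camera call takes 0.05 s, during which the arm holds its last target. There are 200 camera calls.

## Working session

There is one attempt and no reset: what is moved stays moved. The work goes in short steps, Python scripts to look and compute and a tool call to move; the robot and the scene stay as the last step left them, time stands still between calls to the robot, and variables do not carry over. Pictures are saved under pics/ and viewed, at most 10 in all, crops included, and the job is handed in when it is done.

Besides the shell and the picture viewer there is one more tool, called as name(argument=value, ...) on one line, values as JSON. arm_command: Moves the arm, as the interface text tells. Its arguments: {"type":"object","properties":{"delta_rot":{"type":"array","items":{"type":"array","items":{"type":"number"}}},"delta_pos":{"type":"array","items":{"type":"array","items":{"type":"number"}}},"gripper":{"type":"array","items":{"type":"number"}},"grip_force":{"type":"number"}},"required":["delta_rot","delta_pos","gripper"]}

```bash
mkdir -p pics; cat > h.py <<'E'
import numpy as np, cv2
from rig import status, viewer, robot
from scipy.spatial.transform import Rotation as R
def cam(n):
    o=status.get_obs(); c=viewer.camera(n)
    if 'mount' in c and c.get('pose') is None:
        T=np.eye(4);T[:3,:3]=R.from_quat(o['tool_rot']).as_matrix();T[:3,3]=o['position'];c['pose']=T@np.array(c['mount'])
    c['pose']=np.array(c['pose']);return c
def ray(c,u,v):
    x,y=(u-c['cx'])/c['fx'],(v-c['cy'])/c['fy'];a,b=x,y
    for _ in range(20):
        k=1+c['k1']*(a*a+b*b);a,b=x/k,y/k
    return c['pose'][:3,3],c['pose'][:3,:3]@np.array([a,b,1.])
def plane(c,u,v,z):
    o,d=ray(c,u,v);return o+d*(z-o[2])/d[2]
def tri(cs,uvs):
    A=np.zeros((3,3));B=np.zeros(3)
    for c,(u,v) in zip(cs,uvs):
        o,d=ray(c,u,v);d=d/np.linalg.norm(d);P=np.eye(3)-np.outer(d,d);A+=P;B+=P@o
    return np.linalg.solve(A,B)
def proj(c,p):
    q=np.linalg.inv(c['pose'])@np.append(p,1);a,b=q[:2]/q[2];k=1+c['k1']*(a*a+b*b)
    return c['fx']*a*k+c['cx'],c['fy']*b*k+c['cy']
E
python3 - <<'E'
from h import *
import pickle
o=status.get_obs();print(o['time'],o['position'],o['tool_rot'],R.from_quat(o['tool_rot']).as_matrix().round(3))
cs={n:cam(n) for n in('top','scene')}
pickle.dump(cs,open('c0.pkl','wb'))
for n in cs:cv2.imwrite(f'pics/{n}0.png',cs[n]['pixels']);print(n,cs[n]['pose'].round(3),cs[n]['fx'])
E
```

```text
0.0 [0.21437983 0.58629961 0.2215741 ] [ 1.74508321e-01  9.84655093e-01 -1.02733314e-03 -3.70745882e-04] [[-0.939  0.344 -0.001]
 [ 0.344  0.939 -0.002]
 [ 0.    -0.002 -1.   ]]
top [[ 0.008 -0.998  0.061  0.517]
 [-1.    -0.007  0.018  0.015]
 [-0.018 -0.061 -0.998  1.414]
 [ 0.     0.     0.     1.   ]] 481.5728243889176
scene [[ 0.511  0.743 -0.432  1.197]
 [ 0.86  -0.443  0.254 -0.345]
 [-0.003 -0.501 -0.865  1.32 ]
 [ 0.     0.     0.     1.   ]] 467.0021894657608
```

View pics/top0.png

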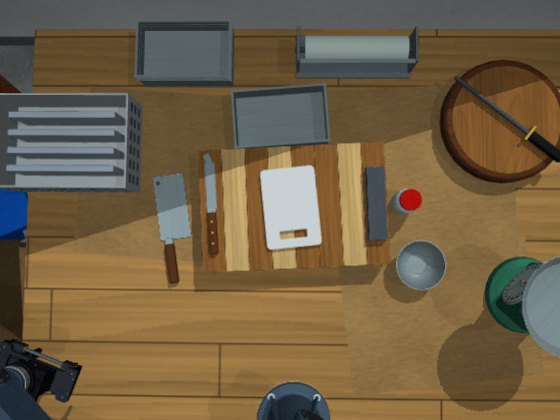

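View pics/scene0.png

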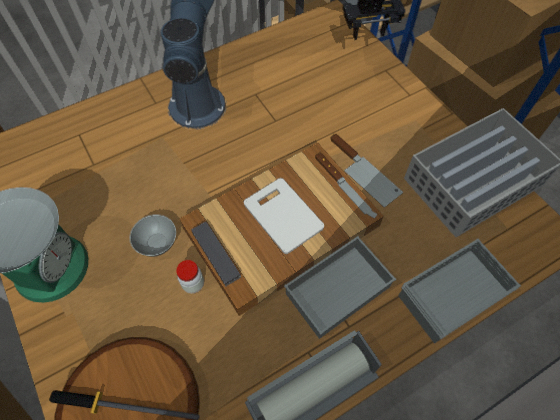

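Top view: board corners at about (261,169), (313,166), (322,244), (268,250), with the slot (hand end) at (293,234) facing the robot. The block's far edge runs from about (200,152) to (387,144), and the scrap pan is beyond it at columns 232–328. The scene view agrees.

```bash
python3 - <<'E'
from h import *
import pickle
cs=pickle.load(open('c0.pkl','rb'))
rects=[]
for n,roi in(('top',(240,150,340,260)),('scene',(230,165,340,265))):
    c=cs[n];im=c['pixels'];x0,y0,x1,y1=roi
    m=np.zeros(im.shape[:2],np.uint8);m[y0:y1,x0:x1]=(im[y0:y1,x0:x1].min(2)>150)*255
    k,_=cv2.findContours(m,cv2.RETR_EXTERNAL,cv2.CHAIN_APPROX_NONE);k=max(k,key=cv2.contourArea)
    P=np.array([plane(c,*p[0],.092)[:2] for p in k],np.float32)
    r=cv2.minAreaRect(P);print(n,len(k),r);
c=cs['top']
for p in((200,152),(387,144),(200,270),(388,265)):print('block',plane(c,*p,.08).round(3))
for p in((232,90),(327,85),(236,148),(329,143)):print('pan',plane(c,*p,.065).round(3))
w=cam('wrist');print(w['mount'],w['fx'],w['cx'],w['cy'])
E
```

```text
top 253 ((0.6019688248634338, 0.013429626822471619), (0.22073836624622345, 0.15040650963783264), 6.176321983337402)
scene 179 ((0.6028415560722351, 0.012105703353881836), (0.2207675576210022, 0.14915908873081207), 6.259672164916992)
block [0.755 0.268 0.08 ]
block [ 0.78  -0.255  0.08 ]
block [0.426 0.262 0.08 ]
block [ 0.444 -0.256  0.08 ]
pan [0.937 0.182 0.065]
pan [ 0.952 -0.089  0.065]
pan [0.769 0.168 0.065]
pan [ 0.785 -0.095  0.065]
[[-4.15436867e-04 -9.53027649e-01 -3.02883028e-01  8.40393255e-02]
 [ 9.99999877e-01 -3.14308536e-04 -3.82629861e-04  1.19833801e-03]
 [ 2.69458116e-04 -3.02883150e-01  9.53027662e-01 -1.62390394e-01]
 [ 0.00000000e+00  0.00000000e+00  0.00000000e+00  1.00000000e+00]] 309.90487175747205 281.08171557617857 210.26786655980467
```

arm_command(delta_rot=[[0,0,6],[0,0,12],[0,0,18],[0,0,24],[0,0,30],[0,0,36],[0,0,42],[0,0,48],[0,0,54],[0,0,60],[0,0,66],[0,0,72.4]], delta_pos=[[-0.03,-0.018,-0.01],[-0.06,-0.037,-0.02],[-0.09,-0.055,-0.03],[-0.12,-0.073,-0.04],[-0.15,-0.092,-0.05],[-0.18,-0.11,-0.058],[-0.21,-0.128,-0.058],[-0.24,-0.147,-0.058],[-0.27,-0.165,-0.058],[-0.3,-0.183,-0.058],[-0.33,-0.2,-0.058],[-0.35,-0.214,-0.058]], gripper=[-1,-1,-1,-1,-1,-1,-1,-1,-1,-1,-1,-1])

```text
time: 1.15
position: [0.4718, 0.2634, 0.2804]
tool_rot: [0.725, 0.689, 0.0, 0.001]
ft_force: [-0.7, -0.4, 0.1]
grip_width: 0.087
grip_force: 0.0
```

arm_command(delta_rot=[[0,0,0],[0,0,0],[0,0,0],[0,0,0],[0,0,0],[0,0,0],[0,0,0],[0,0,0],[0,0,0],[0,0,0],[0,0,0],[0,0,0]], delta_pos=[[-0.025,0.022,0],[-0.05,0.044,0],[-0.075,0.066,0],[-0.1,0.088,0],[-0.125,0.11,0],[-0.15,0.132,0],[-0.175,0.154,0],[-0.2,0.176,0],[-0.225,0.2,0],[-0.254,0.22,0],[-0.254,0.22,0],[-0.254,0.22,0]], gripper=[-1,-1,-1,-1,-1,-1,-1,-1,-1,-1,-1,-1])

```text
time: 2.15
position: [0.679, 0.0004, 0.2794]
tool_rot: [0.723, 0.69, -0.0, -0.001]
ft_force: [-0.7, 0.4, 0.4]
grip_width: 0.0869
grip_force: 0.0
```

```bash
python3 - <<'E'
from h import *
import pickle
c=cam('wrist');pickle.dump(c,open('w1.pkl','wb'));cv2.imwrite('pics/w1.png',c['pixels'])
o=status.get_obs();print(o['position'],R.from_quat(o['tool_rot']).as_euler('zyx',degrees=True))
E
```

```text
[0.67815584 0.00188473 0.2795715 ] [-8.74185396e+01 -1.19349970e-01 -1.79947410e+02]
```

View pics/w1.png

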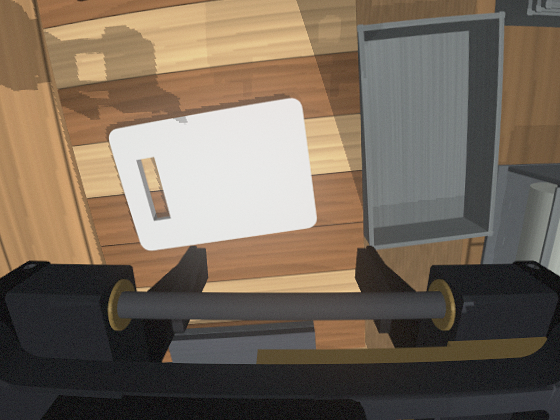

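Wrist view: board corners at (110,130), (300,98), (317,225), (147,249). Pan corners at (360,27), (503,14), (490,233), (369,245), and the block's far edge runs near column 357–365.

```bash
python3 - <<'E'
from h import *
import pickle
c=pickle.load(open('w1.pkl','rb'));im=c['pixels']
a=cv2.resize(im[0:145,335:400],None,fx=4,fy=4,interpolation=cv2.INTER_CUBIC);b=cv2.resize(im[120:265,335:400],None,fx=4,fy=4,interpolation=cv2.INTER_CUBIC)
t=pickle.load(open('c0.pkl','rb'))['top']['pixels']
t=cv2.resize(t[135:165,190:400],None,fx=1,fy=1)
cv2.imwrite('pics/crop1.png',np.clip(np.hstack([a,b*1])*1.5,0,255).astype(np.uint8))
E
```

```text
(no output)
```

View pics/crop1.png

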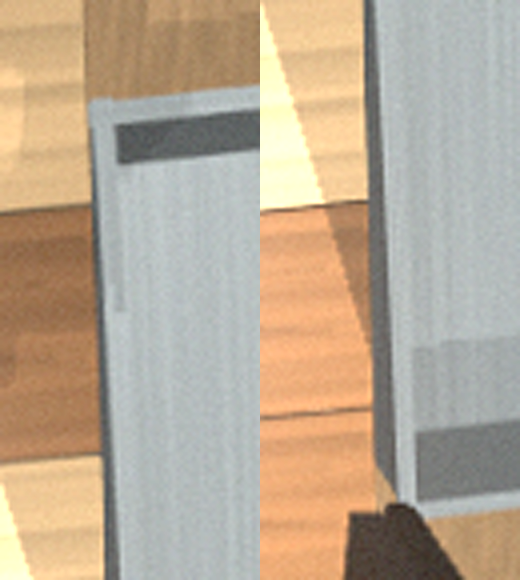

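```bash
cat > goal.py <<'E'
from h import *
import sys
def board(c,roi,z=.092,show=True,thr=150):
    im=c['pixels'];x0,y0,x1,y1=roi
    m=np.zeros(im.shape[:2],np.uint8);m[y0:y1,x0:x1]=(im[y0:y1,x0:x1].min(2)>thr)*255
    k,_=cv2.findContours(m,cv2.RETR_EXTERNAL,cv2.CHAIN_APPROX_NONE);k=max(k,key=cv2.contourArea)
    P=np.array([plane(c,*p[0],z)[:2] for p in k],np.float32)*1000
    (x,y),(w,h),a=cv2.minAreaRect(P)
    if w<h:a-=90
    a=(a+90)%180-90
    return np.array([x,y]),(w,h),a
E
python3 - <<'E'
from goal import *
import pickle
c=pickle.load(open('w1.pkl','rb'))
E=np.array([plane(c,*p,.08)*1000 for p in((356.25,0),(358,52),(361,135),(361,121),(363.2,222),(364.2,235))]);print(E[:,:2].round(1))
f=np.polyfit(E[:,1],E[:,0],1);print('edge x=',f, 'yaw',-np.degrees(np.arctan(f[0])))
p=np.array([plane(c,*p,.065)*1000 for p in((358,25),(369.5,246),(503,14),(490,233))])[:,:2];print('pan',p.round(1))
print(np.linalg.norm(p[0]-p[1]),np.linalg.norm(p[2]-p[3]),np.linalg.norm(p[0]-p[2]), (p[0]+p[1])/2,(p[2]+p[3])/2)
print(board(c,(100,90,330,255)))
E
```

```text
[[766.1 195.7]
 [768.3 144.7]
 [773.1  56.5]
 [772.7  72.1]
 [778.8 -49.7]
 [780.7 -67.2]]
edge x= [-5.45127775e-02  7.76460316e+02] yaw 3.1202637576974595
pan [[771.6 175. ]
 [792.4 -89.8]
 [937.6 185.6]
 [957.2 -79.7]]
265.6152260079415 265.9639763399873 166.36301839850213 [781.98694555  42.63985933] [947.37352596  52.9529499 ]
(array([614.10925293,  15.92848969]), (244.01019287109375, 150.6669464111328), 6.185891151428223)
```

```bash
cat >> goal.py <<'E'
def boardS(c,roi,z=.092):
    im=c['pixels'];x0,y0,x1,y1=roi;hsv=cv2.cvtColor(im,cv2.COLOR_BGR2HSV)
    m=np.zeros(im.shape[:2],np.uint8);m[y0:y1,x0:x1]=((hsv[...,1]<50)&(hsv[...,2]>130))[y0:y1,x0:x1]*255
    m=cv2.morphologyEx(m,cv2.MORPH_OPEN,np.ones((5,5)))
    k,_=cv2.findContours(m,cv2.RETR_EXTERNAL,cv2.CHAIN_APPROX_NONE);k=max(k,key=cv2.contourArea)
    P=np.array([plane(c,*p[0],z)[:2] for p in k],np.float32)*1000
    (x,y),(w,h),a=cv2.minAreaRect(P)
    if w<h:a-=90;w,h=h,w
    return np.array([x,y]).round(1),(round(w,1),round(h,1)),round((a+90)%180-90,2)
E
python3 - <<'E'
from goal import *
import pickle
c=pickle.load(open('w1.pkl','rb'));print(boardS(c,(95,80,340,262)))
t=pickle.load(open('c0.pkl','rb'))['top'];s=pickle.load(open('c0.pkl','rb'))['scene'];print(boardS(t,(240,150,340,260)),boardS(s,(230,165,340,265)))
# edge in top: print profile across rows at few columns
for u in(206,222,342,350,375):print(u,[tuple(int(q) for q in t['pixels'][v,u]) for v in range(140,158)])
for x in(764,768,772,776,780):print(x,[tuple(np.round(proj(t,np.array([x-.0545*y,y,80])/1000),1)) for y in(190,-150)])
E
```

```text
(array([602.6,  14.9]), (221.0, 151.0), 6.2)
(array([601.7,  13.6]), (221.3, 151.6), 6.17) (array([603.5,  12.5]), (224.4, 152.0), 6.15)
206 [(51, 79, 102), (51, 83, 103), (46, 80, 100), (49, 81, 104), (54, 86, 108), (49, 83, 104), (52, 81, 102), (50, 79, 99), (44, 77, 97), (50, 79, 100), (40, 68, 92), (25, 57, 88), (27, 59, 88), (52, 71, 90), (91, 94, 91), (111, 106, 94), (110, 107, 94), (114, 109, 97)]
222 [(46, 79, 99), (48, 78, 99), (46, 79, 98), (50, 81, 101), (51, 83, 102), (49, 81, 100), (51, 83, 102), (52, 83, 100), (50, 81, 102), (75, 107, 125), (86, 118, 138), (73, 111, 132), (68, 106, 127), (78, 116, 135), (74, 112, 129), (63, 100, 119), (62, 98, 118), (64, 96, 117)]
342 [(48, 78, 100), (51, 79, 100), (47, 78, 98), (97, 133, 152), (117, 165, 189), (101, 157, 186), (101, 157, 187), (102, 156, 186), (103, 158, 186), (99, 154, 185), (104, 159, 188), (101, 158, 185), (99, 156, 183), (101, 158, 186), (98, 154, 184), (97, 154, 183), (99, 154, 185), (98, 154, 183)]
350 [(54, 83, 103), (47, 80, 99), (53, 85, 105), (78, 125, 147), (98, 152, 182), (97, 150, 181), (98, 150, 180), (97
[... 174 characters left out ...]

375 [(52, 84, 104), (50, 85, 111), (48, 89, 124), (47, 88, 130), (44, 88, 128), (46, 89, 129), (46, 87, 128), (44, 86, 128), (47, 90, 131), (43, 88, 128), (46, 87, 129), (42, 85, 126), (45, 87, 129), (44, 88, 129), (44, 85, 128), (46, 90, 130), (39, 88, 128), (45, 88, 129)]
764 [(np.float64(227.6), np.float64(152.5)), (np.float64(349.2), np.float64(146.5))]
768 [(np.float64(227.6), np.float64(151.1)), (np.float64(349.2), np.float64(145.1))]
772 [(np.float64(227.7), np.float64(149.7)), (np.float64(349.2), np.float64(143.7))]
776 [(np.float64(227.7), np.float64(148.3)), (np.float64(349.2), np.float64(142.3))]
780 [(np.float64(227.7), np.float64(146.9)), (np.float64(349.2), np.float64(140.9))]
```

arm_command(delta_rot=[[0,0,-3],[0,0,-5.6],[0,0,-5.6],[0,0,-5.6],[0,0,-5.6],[0,0,-5.6],[0,0,-5.6],[0,0,-5.6],[0,0,-5.6]], delta_pos=[[-0.03,-0.02,0],[-0.06,-0.045,0],[-0.094,-0.067,0],[-0.094,-0.067,0.04],[-0.094,-0.067,0.08],[-0.094,-0.067,0.12],[-0.094,-0.067,0.15],[-0.094,-0.067,0.17],[-0.094,-0.067,0.17]], gripper=[-1,-1,-1,-1,-1,-1,-1,-1,-1])

```text
time: 2.95
position: [0.6031, -0.0858, 0.106]
tool_rot: [0.687, 0.727, -0.002, -0.005]
ft_force: [0.4, 0.7, -0.8]
grip_width: 0.087
grip_force: 0.0
```

arm_command(delta_rot=[[0,0,0],[0,0,0],[0,0,0],[0,0,0]], delta_pos=[[0,0,0.008],[0,0,0.016],[0,0,0.018],[0,0,0.018]], gripper=[-1,-1,-1,-1])

```text
time: 3.28
position: [0.6079, -0.0884, 0.0932]
tool_rot: [0.688, 0.726, 0.0, 0.0]
ft_force: [0.3, -0.4, 0.4]
grip_width: 0.087
grip_force: 0.0
```

arm_command(delta_rot=[[0,0,0],[0,0,0],[0,0,0],[0,0,0],[0,0,0],[0,0,0],[0,0,0]], delta_pos=[[0,0,0.006],[0,0,0.009],[0,0,0.009],[0.004,0,0.009],[0.008,0,0.009],[0.012,0,0.009],[0.015,0,0.009]], gripper=[-1,-1,-1,-1,-1,-1,-1])

```text
time: 3.87
position: [0.6067, -0.0735, 0.0837]
tool_rot: [0.687, 0.726, -0.0, 0.0]
ft_force: [-0.3, -2.3, 0.5]
grip_width: 0.0869
grip_force: 1.0
```

arm_command(delta_rot=[[0,0,0],[0,0,0],[0,0,0],[0,0,0],[0,0,0],[0,0,0],[0,0,0],[0,0,0],[0,0,0],[0,0,0],[0,0,0]], delta_pos=[[0.002,0,0],[0.004,0,0],[0.006,0,0],[0.008,0,0],[0.01,0,0],[0.012,0,0],[0.014,0,0],[0.016,0,0],[0.018,0,0],[0.02,0,0],[0.02,0,0]], gripper=[-1,-1,-1,-1,-1,-1,-1,-1,-1,-1,-1])

```text
time: 4.78
position: [0.606, -0.0531, 0.0836]
tool_rot: [0.688, 0.726, 0.0, 0.0]
ft_force: [0.2, -0.8, 0.2]
grip_width: 0.0872
grip_force: 0.6
```

```bash
python3 - <<'E'
from goal import *
o=status.get_obs();print(o['position'],o['ft_force'],o['moment'])
c=cam('top');cv2.imwrite('pics/top1.png',c['pixels']);s=cam('scene')
print(boardS(c,(240,150,340,260)),boardS(s,(230,165,345,265)))
E
```

```text
[ 0.60599683 -0.05314616  0.08361779] [ 0.20992934 -0.75520832  0.21678447] [-0.26760576 -0.09207153 -0.08908989]
(array([605.5,  48.4]), (223.1, 124.5), 0.64) (array([607.4,  32.3]), (224.9, 151.9), 3.04)
```

arm_command(delta_rot=[[0,0,0],[0,0,0],[0,0,0],[0,0,6],[0,0,12],[0,0,19],[0,0,26],[0,0,33],[0,0,40],[0,0,47],[0,0,54],[0,0,60]], delta_pos=[[-0.01,0,0],[-0.02,0,-0.02],[-0.02,0,-0.06],[-0.01,-0.01,-0.08],[0,-0.025,-0.08],[0.012,-0.04,-0.08],[0.025,-0.055,-0.08],[0.037,-0.07,-0.08],[0.05,-0.085,-0.08],[0.062,-0.1,-0.08],[0.075,-0.115,-0.08],[0.086,-0.13,-0.08]], gripper=[-1,-1,-1,-1,-1,-1,-1,-1,-1,-1,-1,-1])

```text
time: 5.88
position: [0.47, 0.0257, 0.1635]
tool_rot: [0.959, 0.282, -0.0, -0.001]
ft_force: [0.2, 0.5, -0.1]
grip_width: 0.087
grip_force: 0.0
```

arm_command(delta_rot=[[0,0,6],[0,0,12],[0,0,18],[0,0,24],[0,0,30],[0,0,30],[0,0,30]], delta_pos=[[0,0,0],[0,0,0],[0,0,0],[0,0,0],[0,0,0],[0,0,0],[0,0,0]], gripper=[-1,-1,-1,-1,-1,-1,-1])

```text
time: 6.47
position: [0.471, 0.025, 0.1635]
tool_rot: [1.0, 0.028, -0.0, -0.0]
ft_force: [-0.4, 0.5, 0.3]
grip_width: 0.087
grip_force: 0.0
```

```bash
python3 - <<'E'
from goal import *
import pickle
o=status.get_obs();print(o['time'],o['position'],o['ft_force'],R.from_quat(o['tool_rot']).as_matrix().round(3))
c=cam('wrist');cv2.imwrite('pics/w2.png',c['pixels']);pickle.dump(c,open('w2.pkl','wb'));s=cam('scene')
print(boardS(s,(230,165,345,265)))
E
```

```text
6.4667 [0.47098206 0.02499585 0.16346704] [-0.36064995  0.45374447  0.2566123 ] [[ 0.998  0.056 -0.001]
 [ 0.056 -0.998  0.   ]
 [-0.001 -0.    -1.   ]]
(array([607.1,  32.2]), (225.4, 151.9), 3.03)
```

View pics/w2.png

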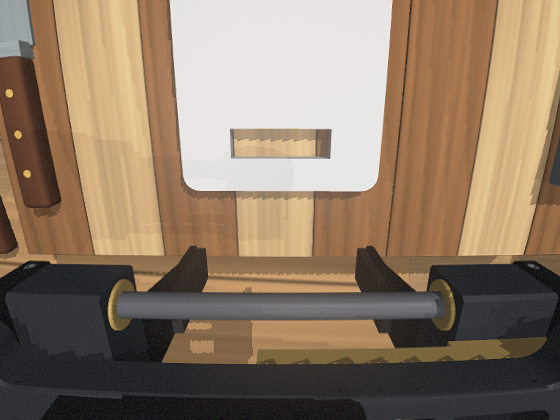

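Wrist view: the board's end lies squarely across (185–380, 190), centred between the fingers (u≈281) with the slot at (281,143). Lower and push.

arm_command(delta_rot=[[0,0,0],[0,0,0],[0,0,0],[0,0,0],[0,0,0],[0,0,0],[0,0,0],[0,0,0],[0,0,0],[0,0,0],[0,0,0],[0,0,0]], delta_pos=[[0,0,0.03],[0,0,0.055],[0,0,0.072],[0,0,0.0795],[0,0,0.0795],[0.004,0,0.0795],[0.008,0,0.0795],[0.012,0,0.0795],[0.015,0,0.0795],[0.017,0,0.0795],[0.019,0,0.0795],[0.021,0,0.0795]], gripper=[-1,-1,-1,-1,-1,-1,-1,-1,-1,-1,-1,-1])

```text
time: 7.57
position: [0.4911, 0.0265, 0.0842]
tool_rot: [1.0, 0.027, -0.001, -0.0]
ft_force: [-3.8, 0.5, 2.7]
grip_width: 0.0869
grip_force: 1.9
```

arm_command(delta_rot=[[0,0,0],[0,0,0],[0,0,0],[0,0,0],[0,0,0],[0,0,0],[0,0,0],[0,0,0],[0,0,0],[0,0,0],[0,0,0],[0,0,0]], delta_pos=[[0.003,0,0],[0.006,0,0],[0.01,0,0],[0.014,0,0],[0.018,0,0],[0.022,0,0],[0.026,0,0],[0.03,0,0],[0.034,0,0],[0.037,0,0],[0.039,0,0],[0.04,0,0]], gripper=[-1,-1,-1,-1,-1,-1,-1,-1,-1,-1,-1,-1])

```text
time: 8.57
position: [0.5327, 0.0284, 0.084]
tool_rot: [1.0, 0.027, 0.0, 0.0]
ft_force: [-2.4, -0.6, 1.9]
grip_width: 0.0867
grip_force: 1.6
```

```bash
python3 - <<'E'
from goal import *
o=status.get_obs();print(o['time'],o['position'],o['ft_force'])
s=cam('scene');cv2.imwrite('pics/s2.png',s['pixels'])
print(boardS(s,(230,165,380,285)))
E
```

```text
8.5667 [0.53268547 0.0284037  0.08402205] [-2.37799575 -0.61800837  1.91015822]
(array([654.3,  34.8]), (224.7, 151.9), 3.09)
```

arm_command(delta_rot=[[0,0,0],[0,0,0],[0,0,0],[0,0,0],[0,0,0],[0,0,0],[0,0,0],[0,0,0],[0,0,0],[0,0,0],[0,0,0],[0,0,0]], delta_pos=[[0.003,0,0],[0.007,0,0],[0.011,0,0],[0.015,0,0],[0.02,0,0],[0.025,0,0],[0.03,0,0],[0.034,0,0],[0.037,0,0],[0.04,0,0],[0.042,0,0],[0.042,0,0]], gripper=[-1,-1,-1,-1,-1,-1,-1,-1,-1,-1,-1,-1])

```text
time: 9.62
position: [0.5749, 0.0307, 0.0841]
tool_rot: [1.0, 0.027, 0.001, 0.0]
ft_force: [-1.4, 0.0, -1.0]
grip_width: 0.087
grip_force: 0.4
```

```bash
python3 - <<'E'
from goal import *
o=status.get_obs();print(o['time'],o['position'],o['ft_force'])
s=cam('scene');cv2.imwrite('pics/s3.png',cv2.resize(s['pixels'][160:320,200:420],None,fx=3,fy=3))
print(boardS(s,(230,165,380,285)))
E
```

```text
9.6167 [0.57493782 0.03066297 0.08409679] [-1.43902413  0.03511007 -0.95235168]
(array([694.4,  37. ]), (220.9, 151.6), 2.97)
```

View pics/s3.png

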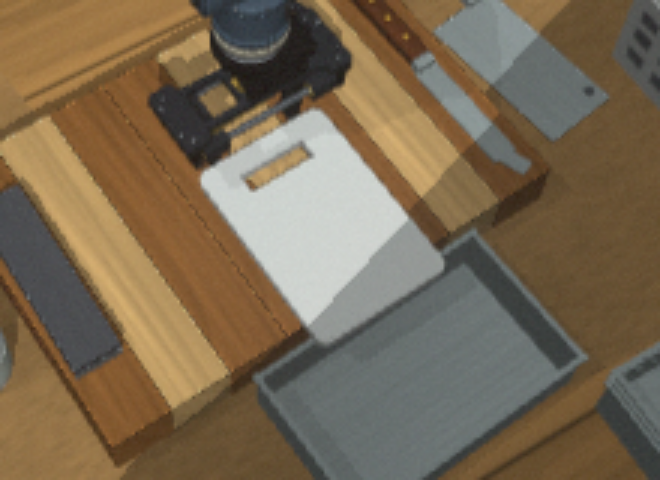

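The board's plain end now overhangs the pan's near side by about 3 cm, square and roughly centred. Push a little more, then back off and check from near.

arm_command(delta_rot=[[0,0,0],[0,0,0],[0,0,0],[0,0,0],[0,0,0],[0,0,0],[0,0,0],[0,0,0],[0,0,0],[0,0,0],[0,0,0],[0,0,0]], delta_pos=[[0.002,0,0],[0.004,0,0],[0.006,0,0],[0.007,0,0],[0.007,0,0],[-0.005,0,0],[-0.02,0,0],[-0.02,0,-0.03],[-0.02,0,-0.07],[0,0,-0.11],[0.03,0,-0.15],[0.06,0,-0.18]], gripper=[-1,-1,-1,-1,-1,-1,-1,-1,-1,-1,-1,-1])

```text
time: 10.67
position: [0.6275, 0.0336, 0.2589]
tool_rot: [1.0, 0.027, 0.003, 0.0]
ft_force: [1.1, -0.5, -0.3]
grip_width: 0.0872
grip_force: 0.0
```

arm_command(delta_rot=[[0,0,0],[0,0,0],[0,0,0],[0,0,0],[0,0,0]], delta_pos=[[0.03,0,0],[0.06,0,0],[0.07,0,0],[0.07,0,0],[0.07,0,0]], gripper=[-1,-1,-1,-1,-1])

```text
time: 11.08
position: [0.6962, 0.0373, 0.2548]
tool_rot: [1.0, 0.027, 0.0, -0.0]
ft_force: [0.4, 0.6, -0.4]
grip_width: 0.0867
grip_force: 0.0
```

```bash
python3 - <<'E'
from goal import *
import pickle
o=status.get_obs();print(o['time'],o['position'])
c=cam('wrist');pickle.dump(c,open('w3.pkl','wb'))
s=cam('scene');print(boardS(s,(230,165,380,290)))
cv2.imwrite('pics/w3.png',np.clip(c['pixels']*1.3,0,255).astype(np.uint8))
E
```

```text
11.0833 [0.6961524  0.03731191 0.25482531]
(array([701.1,  37.4]), (220.8, 152.0), 3.25)
```

View pics/w3.png

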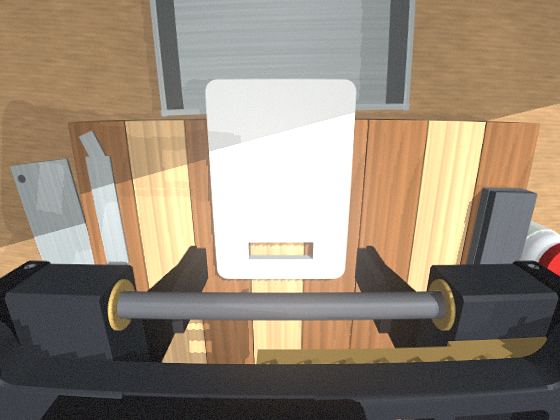

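```bash
python3 - <<'E'
from goal import *
import pickle
c=pickle.load(open('w3.pkl','rb'));im=c['pixels'];g=cv2.GaussianBlur(im,(3,3),0).astype(float).sum(2)
E=[]
for u in [*range(132,186,3),*range(430,480,3)]:
    d=np.diff(g[114:130,u]);i=d.argmax();
    a,b,cc=d[max(i-1,0)],d[i],d[min(i+1,len(d)-1)];E.append((u,114+i+.5+.5*(a-cc)/(a-2*b+cc+1e-9)))
W=np.array([plane(c,*p,.08)[:2]*1000 for p in E])
f=np.polyfit(W[:,1],W[:,0],1);r=W[:,0]-np.polyval(f,W[:,1]);k=abs(r)<1.5;f=np.polyfit(W[k,1],W[k,0],1)
th=-np.arctan(f[0]);print('edge',f,np.degrees(th),k.sum(),len(k),np.round([e[1] for e in E],1))
n=np.array([np.cos(th),np.sin(th)]);t=np.array([-n[1],n[0]])
bp,s,a=boardS(c,(190,70,375,285));print('board',bp,s,a)
e0=np.array([np.polyval(f,bp[1]),bp[1]])
print('overhang',(bp-e0)@n+110,'yaw rel',a-np.degrees(th))
for v in(60,75,90,100):
    row=g[v];d=np.abs(np.diff(row))
    L=[145+int(d[145:170].argmax())+.5];Rr=[400+int(d[400:420].argmax())+.5]
    l,rr=plane(c,L[0],v,.065)[:2]*1000,plane(c,Rr[0],v,.065)[:2]*1000
    print(v,L,Rr,l.round(1),rr.round(1),'width',np.linalg.norm(l-rr).round(1),'lat off board-pan',((bp-(l+rr)/2)@t).round(1))
E
```

```text
edge [-5.57201314e-02  7.75648252e+02] 3.189230520937726 35 35 [120.8 120.7 120.6 120.6 120.6 120.5 120.4 120.4 120.4 120.2 120.1 120.1
 120.  120.1 119.9 120.  119.9 120.  120.2 120.2 120.3 120.4 120.4 120.4
 120.5 120.5 120.6 120.7 120.7 120.8 120.9 121.2 121.3 121.4 121.5]
board [706.2  46.5] (228.7, 164.7) 3.08
overhang 43.24628047652422 yaw rel -0.109230520937726
60 [161.5] [405.5] [827.9 172.3] [842.  -85.6] width 258.2 lat off board-pan 10.3
75 [162.5] [404.5] [812.9 171.7] [827.  -86.7] width 258.9 lat off board-pan 10.3
90 [164.5] [404.5] [797.6 170.1] [811.7 -89.1] width 259.6 lat off board-pan 11.4
100 [165.5] [403.5] [787.3 169.5] [801.4 -89.5] width 259.4 lat off board-pan 11.4
```

```bash
python3 - <<'E'
from goal import *
import pickle
c=pickle.load(open('w3.pkl','rb'));g=cv2.GaussianBlur(c['pixels'],(3,3),0).astype(float)[...,0]  # blue: white vs wood
def pk(d):
    i=d.argmax();i=min(max(i,1),len(d)-2);a,b,q=d[i-1:i+2];return i+.5+.5*(a-q)/(a-2*b+q+1e-9)
P={}
P['L']=[(198+pk(np.diff(g[v,198:228])),v) for v in range(130,235,5)]
P['R']=[(342+pk(-np.diff(g[v,342:366])),v) for v in range(130,235,5)]
P['far']=[(u,70+pk(np.abs(np.diff(g[70:90,u])))) for u in range(225,340,5)]
P['near']=[(u,265+pk(-np.diff(g[265:290,u]))) for u in range(235,330,5)]
for z in(.092,):
    W={k:np.array([plane(c,*p,z)[:2]*1000 for p in P[k]]) for k in P}
    th=np.radians(3.15);n=np.array([np.cos(th),np.sin(th)]);t=np.array([-n[1],n[0]])
    e0=np.array([775.65-.0557*40,40]);pm=np.array([815,41.9])
    for k in W:
        q=np.c_[(W[k]-e0)@n,(W[k]-pm)@t]; m=np.median(q,0); 
        x,y=(q[:,0],q[:,1]) if k in 'LR' else (q[:,1],q[:,0]); s=np.polyfit(x,y,1)
        print(k,m.round(1),'slope deg',np.degrees(s[0]).round(2),'res',np.std(y-np.polyval(s,x)).round(2))
E
```

```text
L [-62.5  78.9] slope deg -0.12 res 0.07
R [-62.7 -71.3] slope deg 0.04 res 0.07
far [38.9  4.1] slope deg 0.02 res 0.05
near [-181.4    4.5] slope deg 0.09 res 0.06
```

From w3, measured edge to edge: overhang 38.9 mm, yaw within 0.1°, but the board sits about 3.8 mm to +y of the pan's middle (pan inner walls at 164.5 / 404.5). I'll mend that with a small side push from +y.

arm_command(delta_rot=[[0,0,-7],[0,0,-14],[0,0,-21],[0,0,-28],[0,0,-35],[0,0,-42],[0,0,-49],[0,0,-56],[0,0,-63],[0,0,-70],[0,0,-77],[0,0,-84]], delta_pos=[[0.001,-0.01,0],[0.002,-0.02,0],[0.002,-0.03,0],[0.003,-0.04,0],[0.003,-0.05,0],[0.004,-0.06,0],[0.004,-0.07,0],[0.005,-0.08,0],[0.005,-0.09,0],[0.006,-0.098,0.02],[0.006,-0.098,0.06],[0.006,-0.098,0.1]], gripper=[-1,-1,-1,-1,-1,-1,-1,-1,-1,-1,-1,-1])

```text
time: 12.18
position: [0.6972, 0.1363, 0.1572]
tool_rot: [0.722, 0.692, 0.002, 0.002]
ft_force: [-1.2, 0.1, -0.4]
grip_width: 0.0868
grip_force: 0.0
```

arm_command(delta_rot=[[0,0,-6],[0,0,-6],[0,0,-6],[0,0,-6],[0,0,-6]], delta_pos=[[0,0,0.02],[0,0,0.03],[0,0,0.03],[0,0,0.03],[0,0,0.03]], gripper=[-1,-1,-1,-1,-1])

```text
time: 12.6
position: [0.698, 0.1354, 0.1279]
tool_rot: [0.688, 0.725, 0.002, 0.002]
ft_force: [0.4, -0.5, -0.0]
grip_width: 0.0869
grip_force: 0.0
```

```bash
python3 - <<'E'
from goal import *
o=status.get_obs();print(o['time'],o['position']*1000,R.from_quat(o['tool_rot']).as_matrix().round(3)[:2])
p=o['position'][:2]*1000;th=np.radians(3.15);n=np.array([np.cos(th),np.sin(th)]);t=np.array([-n[1],n[0]])
print((p-[773.4,40])@n,(p-[815,41.9])@t)
E
```

```text
12.6 [698.02064166 135.42450835 127.87626837] [[-0.052  0.999  0.005]
 [ 0.999  0.052  0.   ]]
-70.021873572016 99.8112387196179
```

arm_command(delta_rot=[[0,0,0],[0,0,0],[0,0,0],[0,0,0],[0,0,0],[0,0,0],[0,0,0],[0,0,0],[0,0,0]], delta_pos=[[0,0,0.02],[0,0,0.036],[0,0,0.044],[0,0,0.044],[-0.003,0,0.044],[-0.006,0,0.044],[-0.008,0,0.044],[-0.01,0,0.044],[-0.011,0,0.044]], gripper=[-1,-1,-1,-1,-1,-1,-1,-1,-1])

```text
time: 13.35
position: [0.6976, 0.1244, 0.0822]
tool_rot: [0.688, 0.726, 0.001, 0.0]
ft_force: [0.3, 2.4, 2.3]
grip_width: 0.087
grip_force: 1.0
```

arm_command(delta_rot=[[0,0,0],[0,0,0],[0,0,0]], delta_pos=[[-0.001,0,0],[-0.002,0,0],[-0.0025,0,0]], gripper=[-1,-1,-1])

```text
time: 13.6
position: [0.6976, 0.1229, 0.082]
tool_rot: [0.688, 0.726, 0.001, 0.0]
ft_force: [-0.1, 4.1, 2.6]
grip_width: 0.0868
grip_force: 1.8
```

```bash
python3 - <<'E'
from goal import *
o=status.get_obs();print(o['time'],o['position']*1000,o['ft_force'])
s=cam('scene');print(boardS(s,(230,165,380,290)))
E
```

```text
13.6 [697.56940448 122.86141795  81.98492416] [-0.11906026  4.13042813  2.58080248]
(array([701.2,  35.9]), (220.6, 151.8), 3.1)
```

arm_command(delta_rot=[[0,0,0],[0,0,0],[0,0,0],[0,0,0],[0,0,0],[0,0,0],[0,0,0],[0,0,0],[0,0,0],[0,0,0],[0,0,0]], delta_pos=[[-0.001,0,-0.001],[-0.002,0,-0.001],[-0.002,0,-0.001],[-0.002,0,-0.001],[0.003,0,-0.001],[0.012,0,-0.001],[0.012,0,-0.02],[0.012,0,-0.06],[0.012,0,-0.1],[0.0,0,-0.14],[-0.02,0,-0.172]], gripper=[-1,-1,-1,-1,-1,-1,-1,-1,-1,-1,-1])

```text
time: 14.57
position: [0.6984, 0.1042, 0.2564]
tool_rot: [0.687, 0.727, 0.001, 0.001]
ft_force: [0.9, -0.0, 0.9]
grip_width: 0.0873
grip_force: 0.0
```

arm_command(delta_rot=[[0,0,7],[0,0,14],[0,0,21],[0,0,28],[0,0,35],[0,0,42],[0,0,49],[0,0,56],[0,0,63],[0,0,70],[0,0,77],[0,0,84]], delta_pos=[[-0.01,0,0],[-0.02,0,0],[-0.03,0,0],[-0.04,0,0],[-0.05,0,0],[-0.06,0,0],[-0.066,0,0],[-0.066,0,0],[-0.066,0,0],[-0.066,0,0],[-0.066,0,0],[-0.066,0,0]], gripper=[-1,-1,-1,-1,-1,-1,-1,-1,-1,-1,-1,-1])

```text
time: 15.57
position: [0.7014, 0.0363, 0.2529]
tool_rot: [0.997, 0.076, -0.001, 0.0]
ft_force: [0.8, 0.4, -0.2]
grip_width: 0.0867
grip_force: 0.0
```

arm_command(delta_rot=[[0,0,6],[0,0,6],[0,0,6],[0,0,6]], delta_pos=[[0,0,0],[0,0,0],[0,0,0],[0,0,0]], gripper=[-1,-1,-1,-1])

```text
time: 15.9
position: [0.7016, 0.0363, 0.2531]
tool_rot: [1.0, 0.028, -0.0, 0.0]
ft_force: [-0.5, -0.3, 0.6]
grip_width: 0.0873
grip_force: 0.0
```

```bash
cat > chk.py <<'E'
from goal import *
import pickle
o=status.get_obs();print(o['time'],o['position'])
c=cam('wrist');pickle.dump(c,open('w4.pkl','wb'));cv2.imwrite('pics/w4.png',np.clip(c['pixels']*1.3,0,255).astype(np.uint8))
s=cam('scene');print(boardS(s,(230,165,380,290)))
G=cv2.GaussianBlur(c['pixels'],(3,3),0).astype(float);g=G[...,0];gs=G.sum(2)
def pk(d):
    i=d.argmax();i=min(max(i,1),len(d)-2);a,b,q=d[i-1:i+2];return i+.5+.5*(a-q)/(a-2*b+q+1e-9)
P={}
P['L']=[(195+pk(np.diff(g[v,195:228])),v) for v in range(130,235,5)]
P['R']=[(338+pk(-np.diff(g[v,338:366])),v) for v in range(130,235,5)]
P['far']=[(u,66+pk(np.abs(np.diff(g[66:94,u])))) for u in range(225,335,5)]
E=[(u,112+pk(np.diff(gs[112:130,u]))) for u in [*range(135,183,3),*range(433,477,3)]]
W={k:np.array([plane(c,*p,.092)[:2]*1000 for p in P[k]]) for k in P}
e=np.array([plane(c,*p,.08)[:2]*1000 for p in E]);f=np.polyfit(e[:,1],e[:,0],1);th=-np.arctan(f[0]);print('edge',f,np.degrees(th),np.std(e[:,0]-np.polyval(f,e[:,1])))
n=np.array([np.cos(th),np.sin(th)]);t=np.array([-n[1],n[0]]);e0=np.array([np.polyval(f,40),40])
for v in(60,75,90,100):
    d=np.abs(np.diff(gs[v]));l,r=[plane(c,a+.5+int(d[a:b].argmax()),v,.065)[:2]*1000 for a,b in((148,172),(396,416))]
    print('pan',np.linalg.norm(l-r).round(1),(((l+r)/2-e0)@n).round(1),(((l+r)/2-e0)@t).round(1))
for k in W:
    q=np.c_[(W[k]-e0)@n,(W[k]-e0)@t];x,y=(q[:,0],q[:,1]) if k in 'LR' else (q[:,1],q[:,0]);s=np.polyfit(x,y,1)
    print(k,np.median(q,0).round(1),'slope',np.degrees(s[0]).round(2),np.std(y-np.polyval(s,x)).round(2))
E
python3 chk.py
```

```text
15.9 [0.70157249 0.03629847 0.25308054]
(array([700.7,  33. ]), (220.6, 151.8), 3.26)
edge [-4.63630233e-02  7.77681663e+02] 2.654504669264881 3.861344187383242
pan 259.0 64.1 0.7
pan 258.6 49.1 -0.0
pan 259.3 33.9 -0.2
pan 259.1 23.5 -0.3
L [-60.2  73.7] slope 0.4 0.07
R [-58.7 -76.6] slope 0.49 0.08
far [35.9  5.5] slope -0.47 0.08
```

View pics/w4.png

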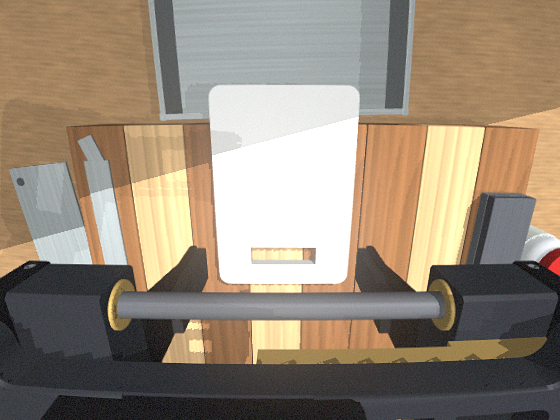

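```bash
sed -i "s/^o=status.*//; s/c=cam('wrist').*/c=pickle.load(open('w4.pkl','rb'))/; s/^s=cam.*//; s/112+pk(np.diff(gs\[112:130,u\]))/119+pk(np.diff(gs[119:130,u]))/; s/^n=np/k=abs(e[:,0]-np.median(e[:,0]+.055*e[:,1])+.055*e[:,1])<2;f=np.polyfit(e[k,1],e[k,0],1);th=-np.arctan(f[0]);print(k.sum(),len(k),f,np.degrees(th))\nn=np/" chk.py; python3 chk.py
```

```text
edge [-5.62425887e-02  7.76029892e+02] 3.2190716005930393 0.09988065014174696
31 31 [-5.62425887e-02  7.76029892e+02] 3.2190716005930393
pan 259.0 66.1 -0.1
pan 258.6 51.1 -0.6
pan 259.3 35.9 -0.7
pan 259.1 25.6 -0.7
L [-57.4  74.2] slope -0.17 0.07
R [-57.4 -76.1] slope -0.08 0.08
far [38.1  5. ] slope 0.1 0.08
```

Wrist view: the board's plain end, at (210–358, 87), overhangs the pan and sits mid-way between its walls. By measurement the overhang is 38 mm, yaw error about 0.1° and lateral offset under 1 mm. The knife and whetstone look as before, and the hand is 16 cm above the board.

```bash
python3 -c "
from rig import robot;print(robot.hand_in())"
```

```text
the job is handed in; nothing more can be done
None
```

I pushed the board into place and handed the job in at about 16 s. By the wrist camera, its plain end sticks out 38 mm past the block's edge, within about 0.2° of square and under 1 mm off the pan's middle. The hand is clear above it; the hand-in returned no verdict.

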